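# Load the wide gauge blade into the open bench clamp

## Task

In the wooden rack stand three gauges: take the wide one and lower its blade into the gap between the jaws of the green bench clamp until its stop plate rests flat on both jaws, with the whole width of the blade between them, then let go. Lower it in, do not let it drop, and leave the two narrow gauges in the rack.

Things in the scene. Friction and masses are not known exactly. Their poses are not given: they have to be found in the camera images.
- gauge_wide_grip (a point): Wide gauge, in one slot of a 60 mm high rack (slots 80 mm apart, loose; lift 55 mm to leave, 130 to pass over other gauges). From below: blade 50 deep, 44 wide, 6 mm thick; stop plate 64x44x8 mm; black grip 52 wide, 16 thick, 56 mm tall. 0.22 kg. Point: grip centre, 36 mm above the plate's underside, 86 above the blade's foot. z up, y along blade width and rack row, x through the thickness (pinch across x).
- gap (a point): Gap of the green bench clamp fixed to the table: 20 mm wide, between jaws 84 mm long and 42 mm thick with level tops 85 mm above the table; 60 mm deep (blade does not reach its floor), open at the ends. Point: middle of the gap at the level of the jaws' tops. y runs along the gap (the blade's width goes along y, either way round), x across it, z up. Screw handle at +x, below the tops.
- gauge_narrow_a_grip (a point): A narrow gauge: like the wide one in heights and thicknesses, but blade 22, plate 36 and grip 26 mm wide. It stands in another slot of the same rack and stays there. Point: centre of its grip; axes as for the wide gauge.
- gauge_narrow_b_grip (a point): The other narrow gauge: like the wide one in heights and thicknesses, but blade 22, plate 36 and grip 26 mm wide. It stands in another slot of the same rack and stays there. Point: centre of its grip; axes as for the wide gauge.
Things that resemble listed ones, but are neither listed nor needed, are in the scene too. What is shaped like the part that bears gauge_wide_grip but yellow is not meant.

How it is judged:
By the outcome, as a careful person would: the job done as asked, in the order asked, and still so for the second after the job is handed in, with the robot touching nothing.
It also fails if it takes over 38 s, if anything falls off the work surface, if the arm or the gripper's body presses on something with over 40 N, if the wrist force passes 120 N, or if a joint passes its speed limit or range.

## Robot

A 6-joint arm with a two-finger parallel gripper is mounted at the origin on the work surface. World frame = base frame: x ahead of the robot, y to its left, z up, the work surface at z = 0. Lengths are in m, angles in rad, forces in N, time in s.
With the tool pointing down it reaches from about 0.375 to 0.9 m from the base axis. Payload 3.1 kg.
Tool frame: the origin (TCP) lies on the centre line of the jaws, within the pads' length; the fingertips stand 8 mm ahead of it and the grasp point (between the pads) lies 11 mm behind it; z points along the fingers, y is the line along which they close (so a half turn about z gives the same grasp; the last joint's range is limited). The gripper opens to 85 mm and grips with 20 to 120 N. Pads are 22 mm wide; open, the fingers measure 114 mm over their backs; the gripper's body (76 mm by 85 mm) begins 54 mm behind the grasp point. The pads swing forward as they close: fully open they stand 13 mm farther back than shut.
Start: joints at [0.957, 0.527, 1.433, -0, 1.181, -0.178], TCP at [0.264, 0.567, 0.203] pointing down, gripper open.
Joint ranges: [-3.08, 3.08], [-0.75, 2.2], [0.22, 2.44], [-1.43, 4.57], [0, 2.65], [-2.85, 2.85]. Speed limits (rad/s): [2.79, 2.79, 3.14, 3.14, 3.14, 3.14].

## Interface

Orientations are given as a unit quaternion [x, y, z, w].
In Python, from station import * gives the robot as it stands.
- The arm moves only by the tool play_rows, never from a script. Its argument "rows" is a list of rows, each a list of 3 entries, a list of its own where there are three numbers: the turn, a rotation vector about the tool's x, y, z in degrees, then the shift along the tool's x, y, z in mm, then the closure, from 0 (fully open) to 1 (shut). In form: [[[ax, ay, az], [dx, dy, dz], jaw], ...]. A call has 1 to 12 rows; each row shifts and turns the commanded pose from where the row before left it, along the tool's axes as they then stand; what a row does not reach is not made up. A row lasts 1/12 s, in which the tool goes at most 41.7 mm and 7.16 degrees, less where a joint would pass 70% of its speed; a pose out of reach is approached as far as the arm can. A call with a gripper value outside its range is refused whole. The fingers move at their own pace and stop on an object; "grip_force" is the grip in N (left out, the last holds). Time passes only in rows, so rows that do not move let the fingers close. It gives the time, the measured TCP pose, the force, the opening and the grip force at its end, in the units of the state.
- sense(): the state, without advancing time (a new reading comes with each control period).
- snapshot(name): name is "scene" or "top" or "wrist"; returns (picture, depth): 420x560x3 uint8, red, green, blue; 420x560 float32, m along the optical axis (not along the pixel's ray), 0 where there is no reading.
- get_calibration(name): a dict with "vfov" (degrees; the focal length in pixels is half the picture's height over the tangent of half this angle, whatever the lens; pixels are square), "cx", "cy" (the principal point, pixels), "xyz" and "attitude" of the camera in the world. Camera axes: x right, y down, z forward; pixel columns grow to the right and rows downward; lengths in m; the calibration is good to about 2 mm. A picture is of the moment at which its call begins: read the wrist's pose just before it. get_calibration takes no time and is no camera call; for the wrist camera it gives the pose at the moment of the call.
- sign_off(): hands the job in; it is judged then, once.
The state is a dict: "t": time; "q": joint angles; "qd": joint speeds; "tau": joint torques, N m; "tcp_pos": TCP position; "tool_rot": TCP orientation; "force": force on the tool from outside, world axes, zero at the start; "ft_torque": the same for the moment, N m; "finger_gap": opening from 0.0 (shut) to 1.0 (fully open); "gripper_force": force on a finger pad.
Only numpy, scipy, OpenCV 4.12 (cv2) and the standard library are available. Lean on these libraries where they do the work, as an engineer would, in place of code of your own. Each camera call takes 0.05 s, during which the arm holds its last target. There are 200 camera calls.

## Working session

There is one attempt and no reset: what is moved stays moved. The work goes in short steps, Python scripts to look and compute and a tool call to move; the robot and the scene stay as the last step left them, time stands still between calls to the robot, and variables do not carry over. Pictures are saved under pics/ and viewed, at most 10 in all, crops included, and the job is handed in when it is done.

Besides the shell and the picture viewer there is one more tool, called after "Request:" as name(argument=value, ...), one argument or row to a line, values as JSON. play_rows: Moves the arm, as the interface text tells. Its arguments: {"type":"object","properties":{"rows":{"type":"array","items":{"type":"array"}},"grip_force":{"type":"number"}},"required":["rows"]}

```bash
mkdir -p pics; cat > h.py <<'E'
from station import *
import numpy as np, cv2
from scipy.spatial.transform import Rotation as R
def cloud(n):
    c=get_calibration(n); p,d=snapshot(n)
    f=p.shape[0]/2/np.tan(np.radians(c['vfov'])/2)
    v,u=np.mgrid[:420,:560]
    P=np.stack([(u-c['cx'])*d/f,(v-c['cy'])*d/f,d],-1)
    a=c['attitude']; 
    M=R.from_quat(a).as_matrix() if np.size(a)==4 else np.array(a)
    W=P@M.T+np.array(c['xyz']); W[d==0]=np.nan
    return p,W
E
python3 - <<'E'
from h import *
for n in ['scene','top']:
    print(n,get_calibration(n))
    p,W=cloud(n); np.savez(n+'.npz',p=p,W=W); cv2.imwrite(f'pics/{n}0.png',p[...,::-1])
print(sense())
E
```

```text
scene {'vfov': 56.61369869000969, 'cx': 289.72010326841274, 'cy': 208.89685999275866, 'xyz': array([ 1.09455466, -0.19058351,  0.70869565]), 'attitude': array([ 0.75017007,  0.54413887, -0.21923587, -0.30511209])}
top {'vfov': 51.019012974143976, 'cx': 272.3854500209715, 'cy': 212.5922569310499, 'xyz': array([ 0.43694108, -0.00344325,  1.07989128]), 'attitude': array([-0.6971687 ,  0.71545858, -0.03375757,  0.03058193])}
{'t': 0.1, 'q': array([ 9.56515768e-01,  5.28390412e-01,  1.43377491e+00,  8.18002983e-06,
        1.18141111e+00, -1.78491846e-01]), 'qd': array([ 0.0011796 , -0.00057408, -0.00483537, -0.00141327, -0.00059541,
       -0.00064869]), 'tau': array([-3.16051119e-04, -4.43304169e+01, -1.78586179e+01, -2.67310652e-04,
        3.94256655e-03,  5.70694169e-06]), 'tcp_pos': array([0.26338394, 0.5660189 , 0.20222072]), 'tool_rot': array([ 2.16175662e-01,  9.76353983e-01, -9.13521025e-04, -3.86445244e-04]), 'force': array([ 0.30318011, -0.13397022, -0.00938366]), 'ft_torque': array([ 0.05884646,  0.01357757, -0.00848011]), 'gripper_force': 0.0, 'finger_gap': 1.0007890663629238}
```

View pics/scene0.png

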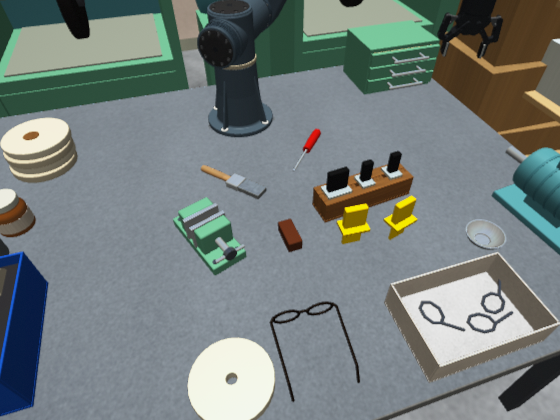

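View pics/top0.png

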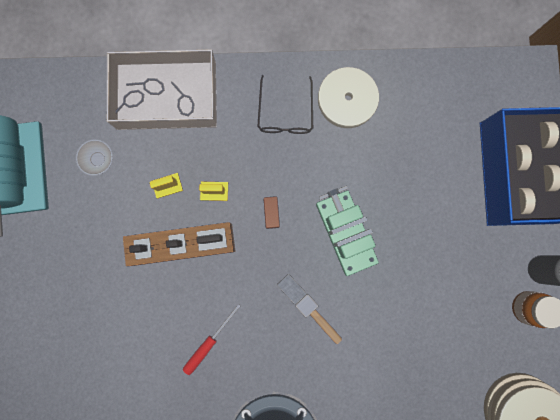

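The scene shows the rack with the wide gauge at top-view px (211,239), next to its narrow neighbours at (174,243) and (139,248). The yellow decoys are outside the rack. The green clamp is near (350,230), with grey jaw faces either side of the gap.

```bash
python3 - <<'E'
from h import *
D={n:np.load(n+'.npz') for n in ['top','scene']}
for n in D:
    p,W=D[n]['p'].astype(int),D[n]['W']; z=W[...,2]
    reg=(W[...,0]>.3)&(W[...,0]<.7)&(W[...,1]>.03)&(W[...,1]<.45)
    dark=(p.max(-1)<60)&reg&(z>.11)&(z<.14)
    k,l,s,c=cv2.connectedComponentsWithStats(dark.astype(np.uint8))
    for i in range(1,k):
        if s[i,4]>15:
            q=W[l==i]; r=cv2.minAreaRect((q[:,:2]*1000).astype(np.float32)); print(n,'grip',s[i,4],c[i].round(),q.mean(0).round(4),np.median(q[:,2]).round(4),r)
    reg=(W[...,0]>.25)&(W[...,0]<.65)&(W[...,1]>-.3)&(W[...,1]<-.02)&(z>.078)&(z<.092)
    k,l,s,c=cv2.connectedComponentsWithStats(reg.astype(np.uint8))
    for i in range(1,k):
        if s[i,4]>15:
            q=W[l==i]; r=cv2.minAreaRect((q[:,:2]*1000).astype(np.float32)); print(n,'jaw',s[i],c[i].round(),q.mean(0).round(4),np.median(q[:,2]).round(4),r)
p=D['top']['p']; z=D['top']['W'][...,2]
a=cv2.resize(p[170:290,290:410,::-1],(400,400),interpolation=2)
b=cv2.resize(p[200:290,110:250,::-1],(400,257),interpolation=2)
b=np.vstack([b,np.zeros((143,400,3),np.uint8)])
cv2.imwrite('pics/c1.png',np.hstack([a,b]))
E
```

```text
top grip 22 [214. 240.] [0.4684 0.1185 0.1205] 0.1215 ((466.7983093261719, 120.89839935302734), (10.153294563293457, 34.914432525634766), 25.259126663208008)
top grip 19 [176. 244.] [0.461  0.202  0.1202] 0.1227 ((460.0148010253906, 203.1983184814453), (8.913118362426758, 16.456958770751953), 46.18048095703125)
top grip 26 [140. 249.] [0.4529 0.2816 0.1197] 0.1218 ((450.2199401855469, 285.0002136230469), (9.398829460144043, 23.029878616333008), 39.78266906738281)
top jaw [328 205  39  29 624] [346. 219.] [ 0.5093 -0.1761  0.0842] 0.0843 ((509.77008056640625, -176.08860778808594), (41.7723274230957, 83.55701446533203), 20.25152015686035)
top jaw [337 229  39  30 637] [357. 244.] [ 0.4524 -0.1974  0.0843] 0.0844 ((452.0368347167969, -198.18661499023438), (41.884796142578125, 83.61902618408203), 20.46339225769043)
scene grip 80 [395. 156.] [0.4596 0.2891 0.1193] 0.1203 ((458.0249938964844, 291.7630615234375), (13.282946586608887, 26.398115158081055), 1.6413211822509766)
scene grip 82 [367. 164.] [0.4682 0.2103 0.12  ] 0.1213 ((466.5749816894531, 212.2965545654297), (26.94215965270996, 13.737858772277832), 89.72660827636719)
scene grip 165 [338. 173.] [0.4771 0.1314 0.1202] 0.1217 ((474.9010925292969, 132.45272827148438), (12.888657569885254, 49.81018829345703), 5.898697853088379)
scene jaw [178 197  40  27 521] [196. 209.] [ 0.4563 -0.1978  0.084 ] 0.0842 ((453.5329895019531, -196.939697265625), (45.660396575927734, 82.12355041503906), 18.040063858032227)
scene jaw [189 210  42  30 603] [210. 225.] [ 0.5114 -0.1772  0.0839] 0.0841 ((509.7692565917969, -175.83389282226562), (44.178077697753906, 83.76670837402344), 20.986133575439453)
```

View pics/c1.png

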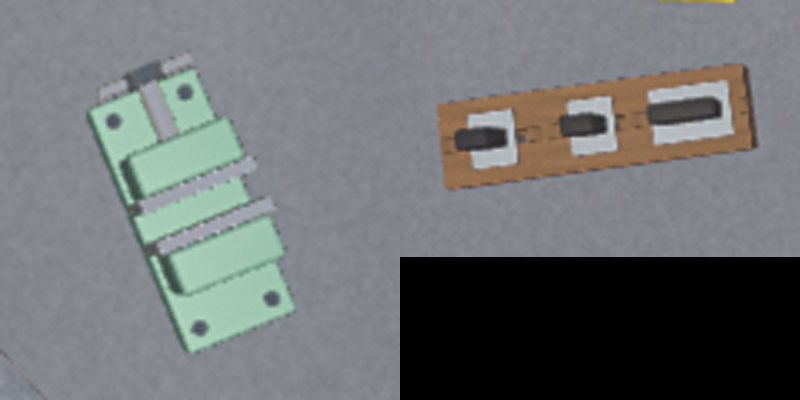

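The crop shows the jaws clearly. They measure 42x84 mm with 62 mm between centres, which matches the given sizes. Next I refine the gauge pose.

```bash
python3 - <<'E'
from h import *
for n in ['top','scene']:
    d=np.load(n+'.npz'); p,W=d['p'].astype(int),d['W']; z=W[...,2]
    reg=(W[...,0]>.4)&(W[...,0]<.53)&(W[...,1]>.05)&(W[...,1]<.36)
    for nm,lo,hi in [('grip',.116,.135),('plate',.065,.074),('rack',.054,.063)]:
        m=reg&(z>lo)&(z<hi)
        if nm=='plate': m&=p.min(-1)>120
        k,l,s,c=cv2.connectedComponentsWithStats(m.astype(np.uint8))
        if nm=='rack': l=m.astype(int);k=2;s[1,4]=m.sum()
        for i in range(1,k):
            if s[i,4]>25:
                q=W[l==i]; r=cv2.minAreaRect((q[:,:2]*1000).astype(np.float32)); print(n,nm,s[i,4],q.mean(0).round(4),np.median(q[:,2]).round(4),np.round(r[0],1),np.round(r[1],1),round(r[2],1))
print(get_calibration('wrist'))
E
```

```text
top grip 175 [0.4722 0.1322 0.1237] 0.1238 [472.3 132.6] [16.2 51.6] 6.2
top grip 91 [0.4635 0.2109 0.1236] 0.1238 [463.8 211.4] [15.8 25.9] 5.8
top grip 96 [0.455  0.2903 0.1232] 0.1234 [455.1 290.7] [15.9 26.8] 5.8
top plate 314 [0.4713 0.1299 0.0683] 0.0682 [472.3 132.2] [44.  63.4] 6.1
top plate 188 [0.4627 0.21   0.0683] 0.0683 [463.7 211.7] [43.7 35.8] 6.4
top plate 188 [0.4548 0.2892 0.0682] 0.068 [455.  291.4] [43.7 36.6] 5.4
top rack 1899 [0.4627 0.2169 0.0597] 0.0598 [463.7 211.8] [ 70.1 250.1] 6.2
scene grip 69 [0.4576 0.2899 0.1225] 0.1236 [456.  291.7] [16.1 25.8] 5.3
scene grip 71 [0.4665 0.2109 0.1226] 0.1234 [464.3 212.3] [17.5 27.8] 5.6
scene grip 146 [0.4748 0.1312 0.1229] 0.1238 [471.9 132.3] [18.6 53.2] 7.3
scene plate 96 [0.4627 0.288  0.0687] 0.0687 [456.1 291.9] [44.5 37.1] 7.3
scene plate 109 [0.4718 0.2095 0.0684] 0.0684 [462.7 213. ] [46.1 37. ] 6.6
scene plate 170 [0.4828 0.1285 0.0684] 0.0685 [473.5 132.9] [43.8 64.5] 6.0
scene rack 1121 [0.4764 0.2094 0.0598] 0.0602 [464.1 212.6] [ 72.5 251.5] 6.5
{'vfov': 65.10664900171679, 'cx': 275.5102630573794, 'cy': 208.94194784684422, 'xyz': array([0.1963629 , 0.59680486, 0.37234674]), 'attitude': array([0.83405815, 0.53130987, 0.07857274, 0.12602835])}
```

The wide gauge is at (0.472, 0.1325), yaw 6.2°, top at z = 0.124, as expected. The gap is at (0.481, -0.187), yaw about 20.5°. First move: turn the tool's y axis from 65° to 6.2°.

Request:
play_rows(
  rows=[
    [[0,0,6.5],[0,0,0],0],
    [[0,0,6.5],[0,0,0],0],
    [[0,0,6.5],[0,0,0],0],
    [[0,0,6.5],[0,0,0],0],
    [[0,0,6.5],[0,0,0],0],
    [[0,0,6.5],[0,0,0],0],
    [[0,0,6.5],[0,0,0],0],
    [[0,0,6.5],[0,0,0],0],
    [[0,0,6.8],[0,0,0],0],
  ],
)

```text
t: 0.85
tcp_pos: [0.2635, 0.5662, 0.2025]
tool_rot: [0.67, 0.743, -0.001, 0.0]
force: [0.8, 0.3, 0.7]
finger_gap: 0.997
gripper_force: 0.0
```

Request:
play_rows(
  rows=[
    [[0,0,0],[-35,12.4,0],0],
    [[0,0,0],[-35,12.4,0],0],
    [[0,0,0],[-35,12.4,0],0],
    [[0,0,0],[-35,12.4,0],0],
    [[0,0,0],[-35,12.4,0],0],
    [[0,0,0],[-35,12.4,0],0],
    [[0,0,0],[-35,12.4,0],0],
    [[0,0,0],[-35,12.4,0],0],
    [[0,0,0],[-35,12.4,0],0],
    [[0,0,0],[-35,12.4,0],0],
    [[0,0,0],[-35,12.4,0],0],
    [[0,0,0],[-35,12.4,0],0],
  ],
)

```text
t: 1.85
tcp_pos: [0.4575, 0.1635, 0.2029]
tool_rot: [0.668, 0.744, -0.0, -0.0]
force: [1.0, 0.6, 0.2]
finger_gap: 1.002
gripper_force: 0.0
```

```bash
cat >> h.py <<'E'
def go(x,y,z,yaw):
    s=sense(); T=R.from_quat(s['tool_rot']); M=T.as_matrix()
    c,w=np.cos(np.radians(yaw)),np.sin(np.radians(yaw))
    G=np.array([[-w,c,0],[c,w,0],[0,0,-1.]]).T
    print('t',s['t'],'tcp',s['tcp_pos'].round(4),'F',s['force'].round(1),'gap',s['finger_gap'].round(3),s['gripper_force'])
    print('shift mm',(M.T@(np.array([x,y,z])-s['tcp_pos'])*1000).round(1),'rotvec deg',np.degrees(R.from_matrix(M.T@G).as_rotvec()).round(2))
E
python3 -c "
from h import *
go(.4722,.1325,.085,6.2)"
```

```text
Traceback (most recent call last):
  File "h.py", line 17, in go
    print('t',s['t'],'tcp',s['tcp_pos'].round(4),'F',s['force'].round(1),'gap',s['finger_gap'].round(3),s['gripper_force'])
                                                                               ^^^^^^^^^^^^^^^^^^^^^
AttributeError: 'float' object has no attribute 'round'
```

Request:
play_rows(
  rows=[
    [[0,0,0],[-25,9,0],0],
    [[0,0,0],[0,0,0],0],
    [[0,0,0],[0,0,0],0],
    [[0,0,0],[0,0,0],0],
  ],
)

```text
t: 2.18
tcp_pos: [0.4681, 0.1416, 0.2028]
tool_rot: [0.668, 0.744, -0.0, -0.001]
force: [0.4, -0.3, 0.5]
finger_gap: 0.999
gripper_force: 0.0
```

```bash
sed -i "s/s\['finger_gap'\].round(3)/s['finger_gap']/" h.py; python3 -c "
from h import *
go(.4722,.1325,.085,6.2)"
```

```text
t 2.1833 tcp [0.4681 0.1416 0.2028] F [ 0.4 -0.3  0.5] gap 0.9993871286455738 0.0
shift mm [ -9.6   3.2 117.7] rotvec deg [-0.09 -0.03  0.  ]
```

Request:
play_rows(
  rows=[
    [[0,0,0],[-9.6,3.2,0],0],
    [[0,0,0],[0,0,20],0.3],
    [[0,0,0],[0,0,25],0.3],
    [[0,0,0],[0,0,25],0.3],
    [[0,0,0],[0,0,25],0.3],
    [[0,0,0],[0,0,14],0.3],
    [[0,0,0],[0,0,5],0.3],
    [[0,0,0],[0,0,0],0.3],
    [[0,0,0],[0,0,0],0.3],
    [[0,0,0],[0,0,0],0.3],
  ],
)

```text
t: 3.02
tcp_pos: [0.4741, 0.1325, 0.0901]
tool_rot: [0.667, 0.745, 0.001, 0.001]
force: [-0.3, -0.0, -0.7]
finger_gap: 0.698
gripper_force: 0.0
```

```bash
python3 -c "
from h import *
go(.4722,.1325,.088,6.2)
p,d=snapshot('scene');cv2.imwrite('pics/s2.png',cv2.resize(p[90:250,240:460,::-1],(770,560),interpolation=2))"
```

```text
t 3.0167 tcp [0.4741 0.1325 0.0901] F [-0.3 -0.  -0.7] gap 0.6975543290906004 0.0
shift mm [ 0.2 -1.8  2.1] rotvec deg [0.13 0.01 0.08]
```

View pics/s2.png

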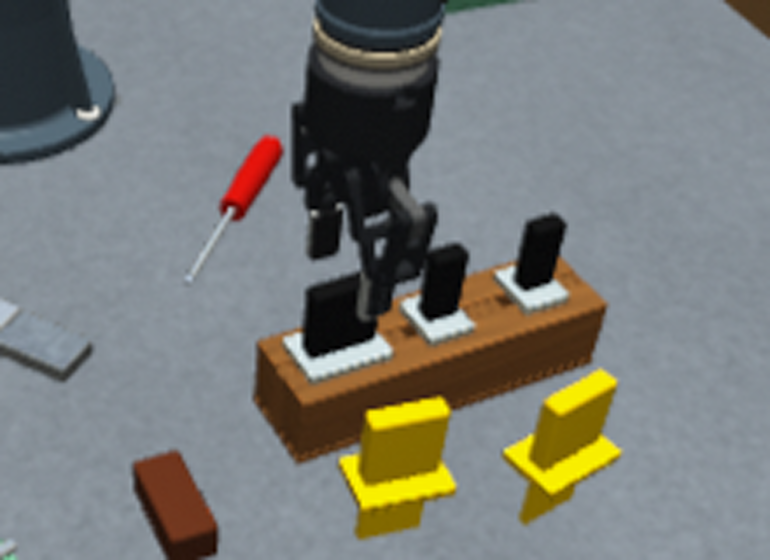

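The picture shows the gripper over the wide gauge, with the fingertips looking higher than expected. I'll check this against depth before closing.

```bash
python3 - <<'E'
from h import *
p,W=cloud('scene')
for u,v in [(372,305),(370,290),(378,300),(322,250),(318,240),(326,240),(340,320),(410,225)]:
    print((u,v),W[int(90+v/3.5),int(240+u/3.5)].round(3))
p,W=cloud('top')
E
```

```text
(372, 305) [0.515 0.132 0.14 ]
(370, 290) [0.511 0.13  0.151]
(378, 300) [0.516 0.136 0.145]
(322, 250) [0.443 0.13  0.13 ]
(318, 240) [0.445 0.123 0.142]
(326, 240) [0.444 0.131 0.139]
(340, 320) [0.48  0.13  0.098]
(410, 225) [0.541 0.135 0.222]
```

```bash
python3 - <<'E'
from h import *
s=sense();print(s['t'],s['tcp_pos'],s['q'])
p,W=cloud('scene'); 
c=s['tcp_pos']
M=R.from_quat(s['tool_rot']).as_matrix()
L=(W-c)@M
m=(abs(L[...,0])<.03)&(abs(L[...,1])<.07)&(L[...,2]>-.2)&(W[...,2]>.075)&(p.max(-1)<110)
for lo in np.arange(-70,70,10):
    k=m&(L[...,1]*1000>=lo)&(L[...,1]*1000<lo+10)
    if k.sum()>3: print(lo,k.sum(),'z range',np.percentile(W[k][:,2],[1,10,50,90,99]).round(3),'lx',np.percentile(L[k][:,0]*1000,[5,50,95]).round(1))
d=np.load('scene.npz');W0=d['W'];p0=d['p'];m=(W0[...,1]>.45)&(W0[...,1]<.7)&(W0[...,0]<.4)&(W0[...,0]>.15)&(p0.max(-1)<70)&(W0[...,2]>.08)
print('start',m.sum(),np.percentile(W0[m][:,2],[0,1,5]).round(3))
cv2.imwrite('pics/s3.png',cv2.resize(p[70:250,260:400,::-1],(466,600),interpolation=2))
E
```

```text
3.1667 [0.47396102 0.13227789 0.09014897] [ 4.46520644e-02  5.31888825e-01  1.86818131e+00 -4.69076311e-05
  7.39167471e-01 -6.43825347e-02]
-70 28 z range [0.177 0.183 0.21  0.226 0.228] lx [-12.1 -10.7  -6.6]
-60 86 z range [0.169 0.177 0.197 0.216 0.226] lx [-12.   -9.9  -0.8]
-40 138 z range [0.125 0.132 0.153 0.171 0.177] lx [-11.   -1.6  10.5]
-30 56 z range [0.127 0.132 0.186 0.204 0.218] lx [-17.1 -10.2   5.9]
-20 43 z range [0.192 0.197 0.208 0.223 0.227] lx [-18.9 -15.1  -8.9]
-10 98 z range [0.083 0.097 0.125 0.222 0.226] lx [-25.2 -12.6   6.3]
0 268 z range [0.076 0.081 0.1   0.124 0.228] lx [-24.   -8.4  17.5]
10 62 z range [0.195 0.205 0.223 0.235 0.286] lx [-27.5 -15.3  -8.7]
20 250 z range [0.153 0.195 0.251 0.283 0.289] lx [-28.8 -16.   23.6]
30 549 z range [0.13  0.17  0.255 0.283 0.29 ] lx [-18.1  -6.3  16.2]
40 99 z range [0.133 0.137 0.162 0.23  0.232] lx [-10.   -2.9   6.5]
50 85 z range [0.172 0.178 0.194 0.228 0.229] lx [-12.  -10.2   8.7]
60 205 z range [0.174 0.18  0.209 0.227 0.229] lx [-11.4  -1.3  11.8]
start 1912 [0.247 0.253 0.27 ]
```

View pics/s3.png

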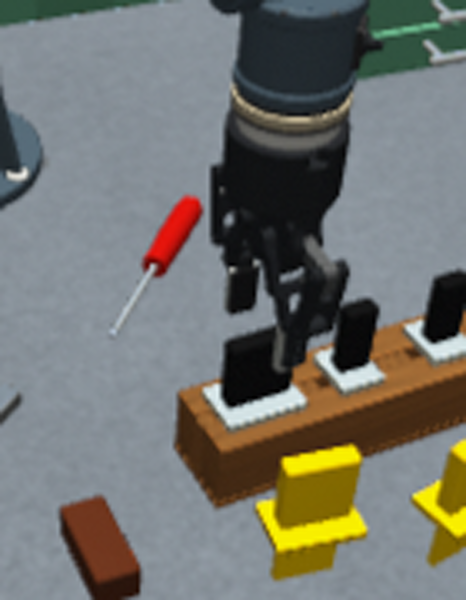

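The depth data show the real fingertips at z ≈ 0.126. That is about 40 mm higher than the reported TCP implies, and the start picture has the same offset (0.247 against 0.207). I'll trust the cameras and check the lateral offset as well.

```bash
python3 - <<'E'
from h import *
s=sense(); c=s['tcp_pos']; M=R.from_quat(s['tool_rot']).as_matrix()
for n in ['scene','top','wrist']:
    p,W=cloud(n); L=(W-c)@M*1000
    m=(abs(L[...,0])<40)&(abs(L[...,1])<75)&(W[...,2]>.126)&(W[...,2]<.16)
    for sg in (-1,1):
        k=m&(L[...,1]*sg>0)
        if k.sum()>5: print(n,sg,k.sum(),'ly',np.percentile(L[k][:,1],[2,10,50,90,98]).round(1),'lx',np.percentile(L[k][:,0],[2,50,98]).round(1),'zmin',W[k][:,2].min().round(4))
    if n=='wrist': cv2.imwrite('pics/w1.png',p[...,::-1]); print(get_calibration('wrist')['xyz'], 'grip?',); 
E
```

```text
scene -1 114 ly [-38.  -33.4 -31.  -29.1  -3.9] lx [-10.9  -1.6  11.7] zmin 0.1261
scene 1 98 ly [30.7 32.8 39.3 43.7 44.7] lx [-10.8  -5.8   7.7] zmin 0.1273
wrist -1 2230 ly [-42.6 -40.2 -30.3 -29.5 -29.4] lx [-11.1   6.   10.3] zmin 0.1261
wrist 1 2221 ly [29.9 30.1 30.8 40.8 43.2] lx [-10.9   5.9  10.2] zmin 0.126
[0.46587109 0.20550176 0.25965431] grip?
```

View pics/w1.png

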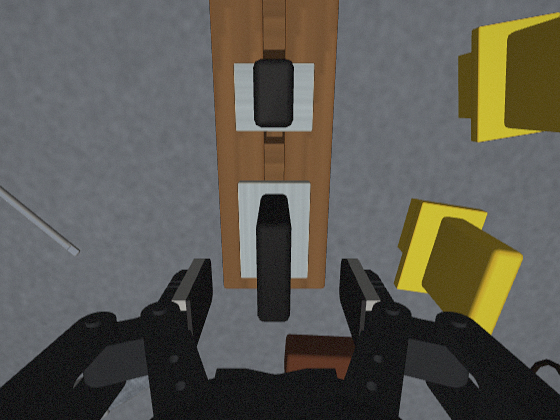

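The wrist view shows the grip centred between the fingers, at px (273,260), with the tips still at its top. I'll go down about 38 mm more with a small lateral correction, then check before closing.

Request:
play_rows(
  rows=[
    [[0,0,0],[0,-1.5,0],0.3],
    [[0,0,0],[0,0,10],0.3],
    [[0,0,0],[0,0,10],0.3],
    [[0,0,0],[0,0,10],0.3],
    [[0,0,0],[0,0,8],0.3],
    [[0,0,0],[0,0,0],0.3],
    [[0,0,0],[0,0,0],0.6],
    [[0,0,0],[0,0,0],0.6],
    [[0,0,0],[0,0,0],0.6],
    [[0,0,0],[0,0,0],0.6],
    [[0,0,0],[0,0,0],0.6],
  ],
)

```text
t: 4.28
tcp_pos: [0.472, 0.132, 0.0515]
tool_rot: [0.668, 0.745, 0.0, 0.0]
force: [1.0, -0.1, 0.3]
finger_gap: 0.398
gripper_force: 0.0
```

```bash
cat > f.py <<'E'
from h import *
s=sense(); c=s['tcp_pos']; M=R.from_quat(s['tool_rot']).as_matrix()
p,W=cloud('wrist'); L=(W-c)@M*1000
m=(abs(L[...,0])<13)&(abs(L[...,1])<45)&(abs(L[...,1])>14)&(W[...,2]>.073)&(W[...,2]<.11)
for sg in (-1,1):
    k=m&(L[...,1]*sg>0)
    if k.sum()>5: print(sg,k.sum(),'ly',np.percentile(L[k][:,1],[2,50,98]).round(1),'zmin',np.percentile(W[k][:,2],[0,1,5]).round(4))
E
python3 f.py; python3 -c "
from h import *
go(.4722,.1325,.05,6.2)"
```

```text
-1 1244 ly [-29.8 -19.4 -16.5] zmin [0.0787 0.0811 0.0844]
1 1239 ly [17.4 20.4 30.8] zmin [0.0793 0.0812 0.0848]
t 4.3333 tcp [0.4719 0.132  0.0514] F [-0.4  0.3 -0.9] gap 0.4017714540993861 0.0
shift mm [0.5 0.3 1.4] rotvec deg [0.04 0.   0.03]
```

Tips are at about 0.080, clear of the plate at 0.068. Closing.

Request:
play_rows(
  grip_force=50,
  rows=[
    [[0,0,0],[0,0,0],0.75],
    [[0,0,0],[0,0,0],0.8],
    [[0,0,0],[0,0,0],0.9],
    [[0,0,0],[0,0,0],1],
    [[0,0,0],[0,0,0],1],
    [[0,0,0],[0,0,0],1],
    [[0,0,0],[0,0,0],1],
    [[0,0,0],[0,0,0],1],
  ],
)

```text
t: 5.0
tcp_pos: [0.4723, 0.132, 0.0514]
tool_rot: [0.668, 0.744, 0.0, 0.0]
force: [2.0, 1.6, 4.5]
finger_gap: 0.179
gripper_force: 50.0
```

Request:
play_rows(
  rows=[
    [[0,0,0],[0,0,-4],1],
    [[0,0,0],[0,0,-8],1],
    [[0,0,0],[0,0,-12],1],
    [[0,0,0],[0,0,-12],1],
    [[0,0,0],[0,0,-12],1],
    [[0,0,0],[0,0,-12],1],
    [[0,0,0],[0,0,-15],1],
    [[0,0,0],[0,0,-15],1],
    [[0,0,0],[0,0,-15],1],
    [[0,0,0],[0,0,-10],1],
    [[0,0,0],[0,0,0],1],
    [[0,0,0],[0,0,0],1],
  ],
)

```text
t: 6.0
tcp_pos: [0.471, 0.132, 0.1663]
tool_rot: [0.668, 0.745, -0.0, -0.0]
force: [0.0, 0.6, -2.5]
finger_gap: 0.182
gripper_force: 49.4
```

Request:
play_rows(
  rows=[
    [[0,0,-4.8],[0,0,0],1],
    [[0,0,-4.8],[0,0,0],1],
    [[0,0,-4.7],[0,0,0],1],
    [[0,0,0],[0,0,0],1],
    [[0,0,0],[0,0,0],1],
  ],
)

```text
t: 6.42
tcp_pos: [0.4706, 0.1319, 0.1651]
tool_rot: [0.571, 0.821, -0.001, -0.001]
force: [-0.4, 0.0, -3.1]
finger_gap: 0.188
gripper_force: 49.3
```

```bash
python3 - <<'E'
from h import *
go(.4813,-.1869,.165,20.5)
s=sense(); c=s['tcp_pos']; M=R.from_quat(s['tool_rot']).as_matrix()
for n in ['scene','top','wrist']:
    p,W=cloud(n); L=(W-c)@M*1000
    # plate: white, near tool
    m=(abs(L[...,0])<50)&(abs(L[...,1])<40)&(p.min(-1)>110)&(W[...,2]>.12)
    if m.sum()>20:
        q=L[m]; r=cv2.minAreaRect(q[:,:2].astype(np.float32)); print(n,m.sum(),'lz pct',np.percentile(q[:,2],[2,50,98]).round(1),np.round(r[0],1),np.round(r[1],1),r[2])
        A=np.c_[q[:,:2],np.ones(len(q))]; 
        k=abs(q[:,2]-np.median(q[:,2]))<4; print('slopes deg',np.degrees(np.linalg.lstsq(A[k],q[k,2],rcond=None)[0][:2]).round(2))
    if n=='scene': cv2.imwrite('pics/s4.png',cv2.resize(p[60:260,200:440,::-1],(720,600)))
E
```

```text
t 6.4167 tcp [0.4706 0.1319 0.1651] F [-0.4  0.  -3.1] gap 0.1879699690018306 49.323846101760864
shift mm [-3.025e+02 -1.012e+02  1.000e-01] rotvec deg [-0.15 -0.05 -0.09]
scene 261 lz pct [-225.4  -17.3  -13.3] [-5.2 10.2] [75.8 49.2] 32.28628158569336
slopes deg [-0.4   0.41]
top 867 lz pct [-364.7 -362.4  -15.7] [-16.    5.4] [99.1 52.3] 24.846689224243164
slopes deg [ 0.99 -2.82]
wrist 3534 lz pct [-64.9 -16.3 -15. ] [9.4 0.5] [43. 44.] 0.03479408472776413
slopes deg [-0.09 -0.13]
```

View pics/s4.png

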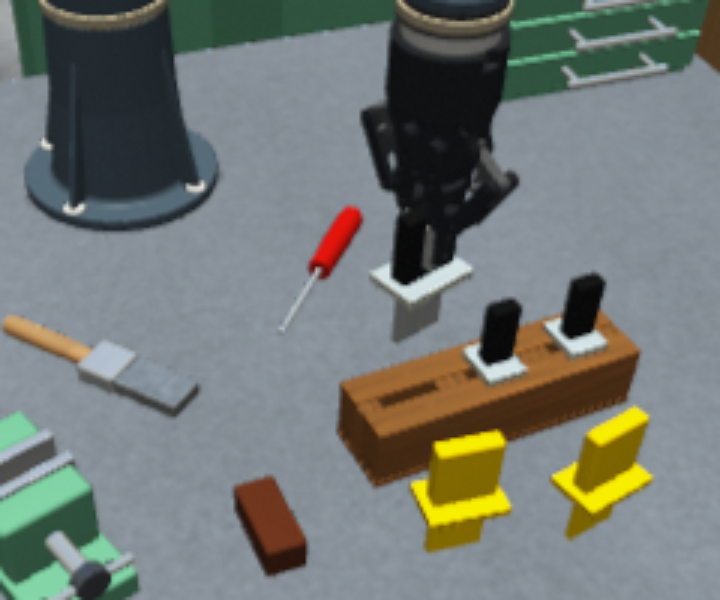

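The wide gauge is held upright and level (slopes about 0.1°), its plate underside at z ≈ 0.173 and foot at 0.123. The narrow gauges are still in the rack. Next, over to the clamp.

Request:
play_rows(
  rows=[
    [[0,0,0],[-12,-4,0],1],
    [[0,0,0],[-26,-8.7,0],1],
    [[0,0,0],[-30,-10,0],1],
    [[0,0,0],[-30,-10,0],1],
    [[0,0,0],[-30,-10,0],1],
    [[0,0,0],[-30,-10,0],1],
    [[0,0,0],[-30,-10,0],1],
    [[0,0,0],[-30,-10,0],1],
    [[0,0,0],[-30,-10,0],1],
    [[0,0,0],[-26,-8.7,0],1],
    [[0,0,0],[-18,-6,0],1],
    [[0,0,0],[-10.5,-3.8,0],1],
  ],
)

```text
t: 7.57
tcp_pos: [0.4834, -0.1896, 0.1661]
tool_rot: [0.571, 0.821, -0.0, 0.001]
force: [0.2, -0.3, -2.5]
finger_gap: 0.179
gripper_force: 49.3
```

Request:
play_rows(
  rows=[
    [[0,0,0],[0,0,0],1],
    [[0,0,0],[0,0,0],1],
    [[0,0,0],[0,0,0],1],
    [[0,0,0],[0,0,0],1],
  ],
)

```text
t: 7.9
tcp_pos: [0.4826, -0.1851, 0.166]
tool_rot: [0.569, 0.822, 0.0, -0.001]
force: [0.4, 0.1, -2.2]
finger_gap: 0.179
gripper_force: 49.3
```

```bash
cat > g.py <<'E'
from h import *
go(.4813,-.1869,.0765,20.5)
s=sense(); c=s['tcp_pos']; M=R.from_quat(s['tool_rot']).as_matrix()
p,W=cloud('wrist'); L=(W-c)@M*1000
m=(abs(L[...,0])<50)&(abs(L[...,1])<40)&(p.min(-1)>110)&(abs(L[...,2]+16)<4)
r=cv2.minAreaRect(L[m][:,:2].astype(np.float32)); print('plate',m.sum(),L[m].min(0).round(1),L[m].max(0).round(1),'world z',np.median(W[m][:,2]).round(4),r[2])
z=W[...,2]; m=(z>.080)&(z<.089)&(np.hypot(W[...,0]-.481,W[...,1]+.187)<.1)
k,l,st,ce=cv2.connectedComponentsWithStats(m.astype(np.uint8))
for i in range(1,k):
    if st[i,4]>200:
        q=L[l==i]; r=cv2.minAreaRect(q[:,:2].astype(np.float32)); print('jaw',st[i,4],np.round(r[0],1),np.round(r[1],1),round(r[2],2),'ly',np.percentile(q[:,1],[.5,99.5]).round(1),'lx',np.percentile(q[:,0],[.5,99.5]).round(1),'z',np.median(W[l==i][:,2]).round(4))
E
python3 g.py; python3 -c "
from h import *
p,_=snapshot('wrist');cv2.imwrite('pics/w5.png',p[...,::-1])"
```

```text
t 7.9 tcp [ 0.4826 -0.1851  0.166 ] F [ 0.4  0.1 -2.2] gap 0.1785018873363722 49.305760860443115
shift mm [-1.4 -1.8 89.5] rotvec deg [-0.03 -0.08  0.11]
plate 3379 [ -3.4 -21.9 -19.8] [ 31.   22.1 -13.9] world z 0.1819 0.24234214425086975
jaw 3070 [ -0.5 -33.1] [79.1 41.7] 0.51 ly [-53.7 -12.2] lx [-39.3  38.3] z 0.0832
jaw 2746 [-0.6 29.1] [41.4 79.1] 89.59 ly [ 8.2 49.2] lx [-39.1  38.4] z 0.0832
```

View pics/w5.png

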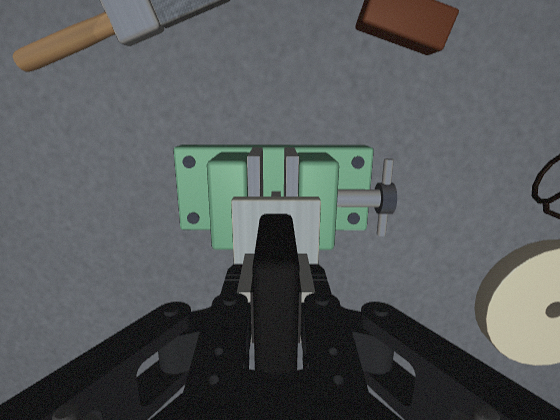

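The wrist view shows the plate above the gap, aligned with the jaws. The jaw midline is about 2 mm to tool -y, which matches the earlier estimate. I'll correct that and lower.

Request:
play_rows(
  rows=[
    [[0,0,0],[0,-1.9,0],1],
    [[0,0,0],[0,0,6],1],
    [[0,0,0],[0,0,10],1],
    [[0,0,0],[0,0,10],1],
    [[0,0,0],[0,0,4],1],
    [[0,0,0],[0,0,0],1],
    [[0,0,0],[0,0,0],1],
  ],
)

```text
t: 8.58
tcp_pos: [0.4809, -0.1873, 0.1354]
tool_rot: [0.57, 0.822, -0.0, -0.001]
force: [0.5, -0.5, -2.8]
finger_gap: 0.181
gripper_force: 49.2
```

```bash
python3 g.py
```

```text
t 8.5833 tcp [ 0.4809 -0.1873  0.1354] F [ 0.5 -0.5 -2.8] gap 0.1811376494519403 49.184696674346924
shift mm [ 0.2  0.6 58.9] rotvec deg [-0.05 -0.07  0.02]
plate 3384 [ -2.9 -21.9 -19.8] [ 31.   22.3 -13.6] world z 0.1512 0.1399642527103424
jaw 3759 [  0.9 -30.9] [79.3 41.6] 0.54 ly [-51.2  -9.9] lx [-37.7  39.9] z 0.0832
jaw 3761 [ 0.7 31. ] [79.4 41.8] 0.03 ly [10.2 51.6] lx [-37.9  40. ] z 0.0832
```

Centred. The jaw edges are at ly -9.9 and +10.2. Lowering on to about 6 mm above contact.

Request:
play_rows(
  rows=[
    [[0,0,0],[0,0,5],1],
    [[0,0,0],[0,0,8],1],
    [[0,0,0],[0,0,8],1],
    [[0,0,0],[0,0,8],1],
    [[0,0,0],[0,0,8],1],
    [[0,0,0],[0,0,8],1],
    [[0,0,0],[0,0,5],1],
    [[0,0,0],[0,0,3],1],
    [[0,0,0],[0,0,0],1],
    [[0,0,0],[0,0,0],1],
  ],
)

```text
t: 9.47
tcp_pos: [0.4813, -0.1875, 0.083]
tool_rot: [0.57, 0.822, -0.0, -0.0]
force: [0.1, -0.9, -2.5]
finger_gap: 0.179
gripper_force: 49.3
```

```bash
python3 g.py
```

```text
t 9.4667 tcp [ 0.4813 -0.1875  0.083 ] F [ 0.1 -0.9 -2.5] gap 0.17864767668937165 49.274205565452576
shift mm [0.6 0.2 6.5] rotvec deg [-0.01 -0.01  0.03]
plate 3374 [ -3.2 -22.  -20. ] [ 30.9  22.1 -13.6] world z 0.0988 0.33179065585136414
jaw 5972 [  1.1 -31. ] [79.4 41.8] 0.14 ly [-51.3 -10.6] lx [-36.6  40.4] z 0.0832
jaw 5830 [ 1.1 31. ] [41.5 79.6] 89.38 ly [10.4 51.1] lx [-36.7  40.4] z 0.0832
```

Request:
play_rows(
  rows=[
    [[0,0,0],[0,0,2],1],
    [[0,0,0],[0,0,2],1],
    [[0,0,0],[0,0,1],1],
    [[0,0,0],[0,0,1],1],
    [[0,0,0],[0,0,0],1],
    [[0,0,0],[0,0,0],1],
  ],
)

```text
t: 10.02
tcp_pos: [0.4812, -0.1875, 0.0771]
tool_rot: [0.57, 0.822, -0.0, -0.0]
force: [0.2, 0.4, -2.3]
finger_gap: 0.175
gripper_force: 49.3
```

Request:
play_rows(
  rows=[
    [[0,0,0],[0,0,0.5],1],
    [[0,0,0],[0,0,0],1],
    [[0,0,0],[0,0,0],1],
  ],
)

```text
t: 10.27
tcp_pos: [0.4813, -0.1875, 0.0766]
tool_rot: [0.57, 0.822, 0.0, 0.0]
force: [0.2, -0.7, -2.5]
finger_gap: 0.178
gripper_force: 49.3
```

Request:
play_rows(
  rows=[
    [[0,0,0],[0,0,0.5],1],
    [[0,0,0],[0,0,0],1],
    [[0,0,0],[0,0,0],1],
  ],
)

```text
t: 10.52
tcp_pos: [0.4813, -0.1875, 0.0764]
tool_rot: [0.57, 0.822, -0.0, 0.0]
force: [-0.1, 0.6, 0.3]
finger_gap: 0.184
gripper_force: 49.6
```

Request:
play_rows(
  rows=[
    [[0,0,0],[0,0,0.3],1],
    [[0,0,0],[0,0,0],1],
    [[0,0,0],[0,0,0],1],
  ],
)

```text
t: 10.77
tcp_pos: [0.4813, -0.1875, 0.0764]
tool_rot: [0.57, 0.822, -0.0, 0.0]
force: [-1.1, 1.6, 5.8]
finger_gap: 0.18
gripper_force: 50.4
```

```bash
python3 g.py
```

```text
t 10.7667 tcp [ 0.4813 -0.1875  0.0764] F [-1.1  1.6  5.8] gap 0.18040759212991758 50.443273186683655
shift mm [ 0.6  0.2 -0.1] rotvec deg [0.01 0.02 0.03]
plate 3364 [ -3.1 -21.8 -19.6] [ 31.   22.  -13.8] world z 0.0923 0.43116295337677
jaw 12633 [ 1.4 -0.2] [ 78.9 103.7] 0.34 ly [-51.   50.7] lx [-35.3  40.5] z 0.0832
```

The plate is seated, with the contact force up to 6 N and its top at 0.092. Opening gradually: tips stay above the plate, and the pads swing back as they open.

Request:
play_rows(
  rows=[
    [[0,0,0],[0,0,0],0.8],
    [[0,0,0],[0,0,0],0.75],
    [[0,0,0],[0,0,0],0.7],
    [[0,0,0],[0,0,0],0.6],
    [[0,0,0],[0,0,0],0.5],
    [[0,0,0],[0,0,0],0.4],
    [[0,0,0],[0,0,0],0.3],
    [[0,0,0],[0,0,0],0.3],
    [[0,0,0],[0,0,0],0.3],
  ],
)

```text
t: 11.57
tcp_pos: [0.4813, -0.1875, 0.0758]
tool_rot: [0.57, 0.822, -0.0, 0.0]
force: [0.5, 0.5, -0.8]
finger_gap: 0.701
gripper_force: 0.0
```

Request:
play_rows(
  rows=[
    [[0,0,0],[0,0,-5],0.3],
    [[0,0,0],[0,0,-10],0.3],
    [[0,0,0],[0,0,-15],0.3],
    [[0,0,0],[0,0,-20],0.3],
    [[0,0,0],[0,0,-25],0.3],
    [[0,0,0],[0,0,-25],0.3],
    [[0,0,0],[0,0,-20],0.3],
    [[0,0,0],[0,0,0],0.3],
    [[0,0,0],[0,0,0],0.3],
  ],
)

```text
t: 12.32
tcp_pos: [0.482, -0.1879, 0.1978]
tool_rot: [0.57, 0.822, 0.0, 0.002]
force: [0.4, 1.2, -0.1]
finger_gap: 0.7
gripper_force: 0.0
```

```bash
python3 - <<'E'
from h import *
p,W=cloud('scene'); z=W[...,2]
cv2.imwrite('pics/s6.png',cv2.resize(p[120:280,150:430,::-1],(790,451)))
for n in ['scene','wrist']:
    if n=='wrist': p,W=cloud('wrist'); z=W[...,2]
    m=(np.hypot(W[...,0]-.481,W[...,1]+.187)<.045)&(p.min(-1)>110)&(z>.089)&(z<.1)
    q=W[m]*1000; r=cv2.minAreaRect(q[:,:2].astype(np.float32))
    print(n,'plate',m.sum(),r,np.median(q[:,2]),np.degrees(np.linalg.lstsq(np.c_[q[:,:2],np.ones(len(q))],q[:,2],rcond=None)[0][:2]))
    m=(np.hypot(W[...,0]-.481,W[...,1]+.187)<.045)&(z>.135)&(z<.155); 
    q=W[m]*1000
    if len(q): print('grip top',cv2.minAreaRect(q[:,:2].astype(np.float32)),np.median(q[:,2]))
E
```

```text
scene plate 236 ((481.62091064453125, -185.9898681640625), (43.89064025878906, 64.8077392578125), 19.181331634521484) 93.1407794198656 [-1.22454402 -0.13459832]
grip top ((482.04052734375, -186.75521850585938), (17.189682006835938, 50.635929107666016), 19.41615867614746) 147.3223059001885
wrist plate 2137 ((481.71978759765625, -188.58721923828125), (43.72842025756836, 63.202919006347656), 20.633413314819336) 92.21199054091817 [-0.05888389 -0.02464686]
grip top ((481.76470947265625, -187.77296447753906), (15.702929496765137, 51.52839660644531), 20.124975204467773) 147.95011947001996
```

View pics/s6.png

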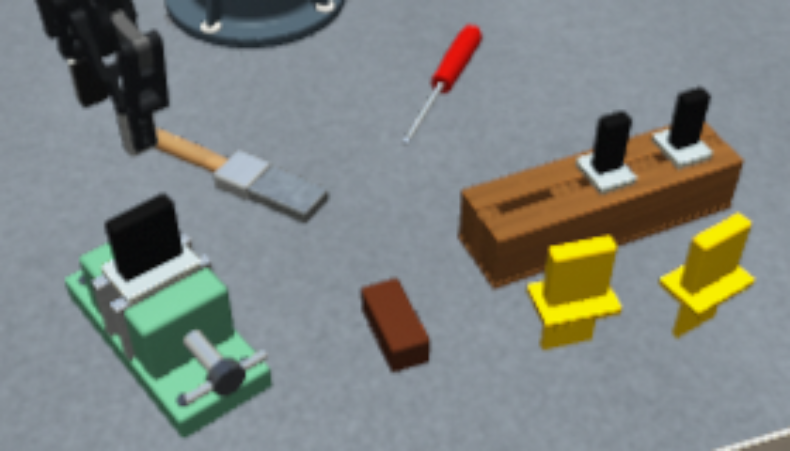

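The gauge stands in the clamp with its plate flat on both jaws and the gripper clear above. Both narrow gauges are still in the rack.

```bash
python3 -c "
from station import *
print(sign_off())"
```

```text
the job is handed in; nothing more can be done
None
```

The wide gauge is seated in the green clamp with its stop plate flat on both jaws and let go, both narrow gauges are still in the rack, and the job was handed in at about 12.4 s.

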